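# Load the finned slotted weight onto a glue press

## Robot

A 6-joint arm with a two-finger parallel gripper is mounted at the origin on a cart in front of the work surface, level with it; the furniture and walls round the work are solid. World frame = base frame: x ahead of the robot, y to its left, z up, the work surface at z = 0. Lengths are in m, angles in rad, forces in N, time in s.
With the tool pointing down it reaches from about 0.375 to 0.9 m from the base axis. Payload 3.1 kg.
Tool frame: the origin (TCP) lies on the centre line of the jaws, within the pads' length; the fingertips stand manip.tip_extent ahead of it and the grasp point (between the pads) lies 6 mm ahead of it (manip.tip_extent is the distance from the TCP to the fingertips, in m); y points along the fingers, z is the direction in which the jaws open and shut, and the axes are right-handed (so a half turn about y gives the same grasp; the last joint's range is limited). The gripper opens to 87 mm and grips with 3 to 60 N. Pads are 19 mm wide; open, the fingers measure 117 mm over their backs; the gripper's body (75 mm by 190 mm) begins 51 mm behind the grasp point.
Start: joints at [-1.349, 0.527, 1.433, -0, 1.181, -0.178], TCP at [0.243, -0.576, 0.248] pointing down, gripper open.
Joint ranges: [-3.08, 3.08], [-0.75, 2.2], [0.22, 2.44], [-1.43, 4.57], [0, 2.65], [-2.85, 2.85]. Speed limits (rad/s): [2.79, 2.79, 3.14, 3.14, 3.14, 3.14].

## Interface

Orientations are given as a unit quaternion [x, y, z, w].
In Python, from cell import manip, cams, order, nets gives the robot as it stands.
- The arm moves only by the tool send_rows, never from a script. Its argument "increments" is a list of rows, each a list of 3 entries, a list of its own where there are three numbers: the shift along the world's x, y, z in cm, then the turn, a rotation vector about the world's x, y, z in rad, then the opening, from 0 (shut) to 1 (fully open). In form: [[[x, y, z], [wx, wy, wz], grip], ...]. A call has 1 to 20 rows; each row shifts and turns the pose as measured when the row begins; what a row does not reach is not made up. A row lasts 1/8 s, in which the tool goes at most 62.5 mm and 10.7 degrees, less where a joint would pass 70% of its speed; a pose out of reach is approached as far as the arm can. A call with a gripper value outside its range is refused whole. The fingers move at their own pace and stop on an object; "force" is the grip in N (left out, the last holds). Time passes only in rows, so rows that do not move let the fingers close. It gives the time, the measured TCP pose, the force and the opening at its end, in the units of the state.
- manip.sense(): the state, without advancing time (a new reading comes with each control period).
- cams.snapshot(name): name is "scene" or "top"; returns (picture, depth): 420x560x3 uint8, red, green, blue; 420x560 float32, m along the optical axis (not along the pixel's ray), 0 where there is no reading.
- cams.camera_params(name): a dict with "fx", "fy", "cx", "cy" (pixels), "rvec" (rotation vector, rad) and "tvec" (3), from world to camera coordinates, as OpenCV has them. Camera axes: x right, y down, z forward; pixel columns grow to the right and rows downward; lengths in m; the calibration is good to about 2 mm. A picture is of the moment at which its call begins. camera_params takes no time and is no camera call.
- order.sign_off(): hands the job in, once; it reports no verdict.
Trained networks look in the newest picture that a camera, given by its name, has taken for a name from the list of things; names that differ only in an ending like _2 or _b are one class to them, and where a whole thing is asked for, a point or a joint stands for the part that bears it (a point fixed in the world has none). Each returns a list of dicts, best first, with "score" (0 to 1); they miss things now and then, are a little off and sometimes report something else, mostly with a low value. They report only what shows in the picture. A call takes as long as a camera call. They do not tell look-alikes from the thing itself.
- nets.look_for(thing, camera): "bbox" ([left, top, width, height] in pixels, round what is visible of it).
The state is a dict: "clock": time; "q": joint angles; "qd": joint speeds; "joint_torque": joint torques, N m; "eef_pos": TCP position; "tcp_rot": TCP orientation; "wrist_force": force on the tool from outside, world axes, zero at the start; "ft_torque": the same for the moment, N m; "grip_width": finger opening in m.
Only numpy, scipy, OpenCV 4.12 (cv2) and the standard library are available. Lean on these libraries where they do the work, as an engineer would, in place of code of your own. Each camera call takes 0.05 s, during which the arm holds its last target. There are 200 camera calls.

## Task

A rubber stamp is being glued under a weight hanger: slide the finned slotted weight sideways onto the hanger's stem between the shaft and the cap, lower it gently until it rests flat on the weight already there, then turn it about a quarter turn so that its slot points crosswise to the slot of the first weight, and let go. Feel your way, because the hanger was set down by eye: never push on the press with more than 15 N, and leave the other things where they are.

Things in the scene. Friction and masses are not known exactly. Their poses are not given: they have to be found in the camera images.
- press: Glue press, fixed to the table: plywood board 124 (x) x 112 (y) x 10 mm; origin at the centre of its underside, z up. On it: a wooden stamp block, a springy pad (sinks 0.2 mm per N) and a steel weight hanger, which cannot turn. The upright stem was set down by eye: its axis stands up to 10 mm off the press's z axis in x and also up to 10 mm in y (fixed in a run, not measured). Over 15 N on the press spoils the glue.
- first_weight (a point): Point on the press's z axis at the top of the weight already on the hanger, 55 mm above the board's underside; axes as the press. That brass weight is 72 mm in diameter, 10 mm thick, without a fin, slot facing the press's -x; below it is the hanger's pan, 76 mm in diameter. They stand off centre with the stem.
- stem_nominal (a point): Point on the press's z axis at the top of the stem's round shaft, 69 mm above the board's underside; axes as the press. The shaft is 13 mm in diameter, its top 2 mm chamfered. The true stem axis is up to 10 mm off in x and in y. Round the shaft the weight can turn but not come off sideways.
- neck_nominal (a point): Point on the press's z axis half-way up the neck (82 mm above the board's underside); axes as the press. The neck runs from 69 to 95 mm: the 13 mm bar milled to two flats, 7 mm thick in y, 13 mm long in x. A slot goes onto it only along the press's x axis, from either end. Above it a cap of 22 mm diameter, top at 102 mm. Off centre with the stem.
- weight: The brass weight to load, 0.18 to 0.33 kg: keyhole-slotted disc of 72 mm diameter, 10 mm thick, with an upright fin. Origin at the centre of the disc's underside, x axis pointing out through the slot. Centre bore 15.5 mm diameter; slot 10 mm wide, widening from 18 mm off the centre to a 33 mm wide mouth at the rim. It starts flat on the table, fin up.
- weight_centre (a point): Centre of the weight's disc, half-way through its 10 mm thickness (on the bore's axis); axes as the weight.
- weight_fin (a point): Centre of the weight's upright fin, the place to grasp: 30 mm from the disc's centre, opposite the slot, and 22 mm above the disc's top face. The fin is 12 mm long (along the weight's x), 10 mm thick (along its y, the way to pinch it) and 43 mm tall above the disc.
- frost_pot: Bystander: small frosted screw pot, 50 mm diameter, 38 mm tall; origin at the centre of its underside.
- jar: Bystander: white screw-top jar, 45 mm diameter, 36 mm tall; origin at the centre of its underside.
- round_stamp: Bystander: wooden block stamp lying die up, 50 x 52 x 27 mm; origin at the centre of its underside.
- vial: Bystander: small glass bottle, 28 mm diameter, 48 mm tall; origin at the centre of its underside.
- tweezers: Bystander: steel tweezers lying flat, 128 mm long along their y, 10 mm high; origin at the centre of the underside.
There are look-alikes about, which are no part of the job. Several things have the shape of the weight; the one meant has the colours described above.

How it is judged:
On the way:
1. the weight has come down from the neck round the shaft, with its slot still along the flats (within 0.6 rad of the press's x axis) (horizontal distance between weight_centre and stem_nominal below 0.018 m and z of weight_centre in the frame of press below 0.073 m and angle between the x axis of weight_centre and the x axis of press, either way round below 0.6 rad), for 0.1 s.
At the end, for the whole second after the job is handed in: The weight lies flat and at rest on the first weight, round the shaft (its centre 57 to 62 mm above the press's underside, within 18 mm of the press's centre line, tilted less than 0.06 rad), its slot crosswise: within 0.5 rad of the press's y axis, either way (horizontal distance between weight_centre and stem_nominal below 0.018 m and z of weight_centre in the frame of press between 0.057 and 0.062 m and angle between weight_centre's own z axis and vertical below 0.06 rad and angle between the x axis of weight_centre and the y axis of press, either way round below 0.5 rad and linear speed of weight below 0.01 m/s); the robot touches nothing.
It fails at once if the weight pushes on the press with more than 15 N (contact force between weight and press above 15 N).
It fails at once if the fingers push on the press with more than 15 N (contact force between the fingers and press above 15 N).
It fails at once if a bystander is moved by more than 20 mm (distance of any of frost_pot, jar, round_stamp, vial, tweezers from where it was at the start of the episode above 0.02 m).
It also fails if it takes over 72 s, if anything falls off the work surface, if the arm or the gripper's body presses on something with over 40 N, if the wrist force passes 120 N, or if a joint passes its speed limit or range.

## Working session

There is one attempt and no reset: what is moved stays moved. The work goes in short steps, Python scripts to look and compute and a tool call to move; the robot and the scene stay as the last step left them, time stands still between calls to the robot, and variables do not carry over. Pictures are saved under pics/ and viewed, on a budget of 10 in all, crops included, one or two more only if the job needs it, and the job is handed in when it is done.

Besides the shell and the picture viewer there is one more tool, called after ">>>" as name(argument=value, ...), one argument or row to a line, values as JSON. send_rows: Moves the arm, as the interface text tells. Its arguments: {"type":"object","properties":{"increments":{"type":"array","items":{"type":"array"}},"force":{"type":"number"}},"required":["increments"]}

```bash
ls; mkdir -p pics
cat > h.py <<'E'
import numpy as np, cv2
from cell import manip, cams, order, nets
def cam(n):
    p=cams.camera_params(n); R=cv2.Rodrigues(np.array(p["rvec"],float))[0]
    return p,R,np.array(p["tvec"],float)
def cloud(n,depth):
    p,R,t=cam(n); v,u=np.mgrid[0:depth.shape[0],0:depth.shape[1]]
    P=np.stack([(u-p["cx"])/p["fx"]*depth,(v-p["cy"])/p["fy"]*depth,depth],-1)
    W=(P-t)@R; W[depth==0]=np.nan
    return W
def proj(n,X):
    p,R,t=cam(n); c=np.atleast_2d(X)@R.T+t
    return np.c_[p["fx"]*c[:,0]/c[:,2]+p["cx"],p["fy"]*c[:,1]/c[:,2]+p["cy"]]
E
python3 - <<'E'
from h import *
print(manip.sense(), manip.tip_extent)
for n in("top","scene"):
    im,d=cams.snapshot(n); cv2.imwrite(f"pics/{n}0.png",im[:,:,::-1]); np.savez(f"{n}0.npz",im=im,d=d)
    p,R,t=cam(n); print(n,p["fx"],-R.T@t)
    W=cloud(n,d)
    for th in ["press","weight","frost_pot","jar","round_stamp","vial","tweezers"]:
        for r in nets.look_for(th,n)[:5]:
            x,y,w,h=r["bbox"]; c=W[min(419,int(y+h/2)),min(559,int(x+w/2))]
            print(n,th,round(r["score"],2),np.round(r["bbox"]),np.round(c,3))
E
```

```text
pics
{'clock': 0.0, 'q': array([-1.34951251e+00,  5.28503434e-01,  1.43392878e+00, -7.04507653e-06,
        1.18140498e+00, -1.78527926e-01]), 'qd': array([-0.00034071, -0.00099397,  0.00084308, -0.00105495,  0.00051457,
        0.000465  ]), 'joint_torque': array([-1.52568089e-03, -4.40053153e+01, -1.76590097e+01,  6.32384210e-02,
        5.82497742e-02, -1.57181080e-04]), 'eef_pos': array([ 0.24313175, -0.57501293,  0.24654027]), 'tcp_rot': array([-0.14043531,  0.69381765, -0.69223098,  0.14039677]), 'wrist_force': array([0.1412585 , 0.61079018, 0.28114531]), 'ft_torque': array([ 0.00374253,  0.009829  , -0.00597391]), 'grip_width': 0.08695012410819253} 0.025
top 539.6782217287936 [ 0.32602634 -0.00214474  1.30358509]
top press 0.7 [174. 187.  63.  62.] [0.528 0.153 0.048]
top weight 0.81 [340. 262.  30.  30.] [ 0.398 -0.207  0.001]
top weight 0.77 [368. 213.  31.  29.] [ 0.521 -0.277 -0.003]
top weight 0.74 [318. 219.  35.  31.] [ 0.502 -0.159 -0.   ]
top weight 0.59 [289. 272.  32.  29.] [ 0.375 -0.084  0.008]
top frost_pot 0.71 [260. 243.  17.  20.] [0.451 0.003 0.038]
top jar 0
[... 338 characters left out ...]
131 0.05 ]
scene weight 0.72 [360. 236.  39.  38.] [ 0.634 -0.183  0.008]
scene weight 0.66 [317. 269.  40.  29.] [ 0.51  -0.155 -0.002]
scene weight 0.64 [374. 270.  44.  47.] [ 0.528 -0.266  0.01 ]
scene weight 0.64 [181. 192.  72.  62.] [0.5   0.129 0.046]
scene weight 0.63 [244. 289.  38.  30.] [ 0.384 -0.079 -0.   ]
scene frost_pot 0.81 [240. 247.  23.  30.] [ 0.433 -0.015  0.036]
scene jar 0.82 [308. 208.  20.  27.] [ 0.648 -0.029  0.031]
scene round_stamp 0.67 [266. 185.  25.  20.] [0.72  0.13  0.026]
scene vial 0.6 [272. 232.  12.  24.] [ 0.53  -0.007  0.027]
scene tweezers 0.56 [356. 222.  34.  14.] [ 0.725 -0.124  0.004]
scene tweezers 0.21 [184. 193.  67.  60.] [0.504 0.13  0.043]
```

View pics/top0.png

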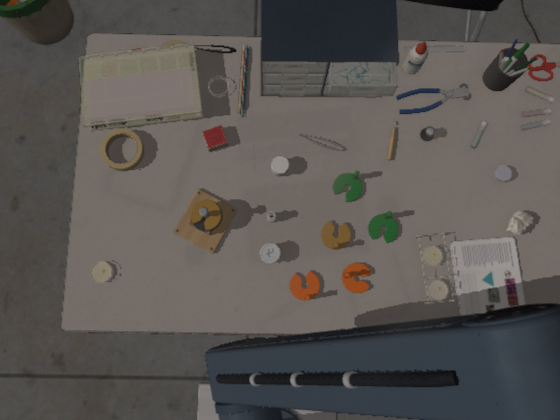

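View pics/scene0.png

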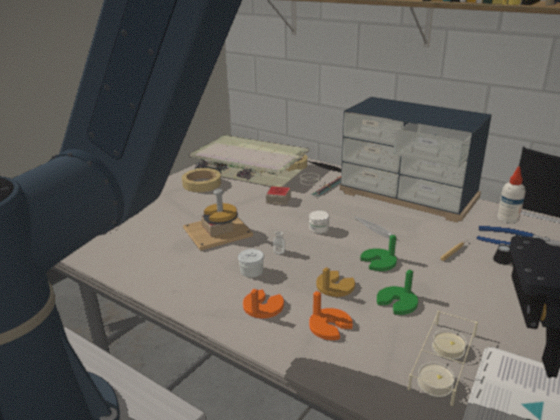

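Candidates in the top picture are green (348,187), green (383,228), brass (336,235), orange (305,286) and orange (357,278). The press is at (205,219). The brass one fits the description, so I'll measure it and the press and check with a close crop.

Run:
```python
from h import *
L=[]
for n,b1,b2 in(("top",(305,205,365,265),(170,180,245,260)),("scene",(300,255,370,305),(175,180,260,255))):
    f=np.load(n+"0.npz"); im,d=f["im"],f["d"]; W=cloud(n,d)
    for b in(b1,b2): L.append(cv2.resize(im[b[1]:b[3],b[0]:b[2],::-1],(380,290),interpolation=cv2.INTER_CUBIC))
    # weight
    x0,y0,x1,y1=b1; hsv=cv2.cvtColor(im,cv2.COLOR_RGB2HSV)
    m=np.zeros(d.shape,bool); m[y0:y1,x0:x1]=True
    m&=(hsv[...,1]>120)&(hsv[...,0]>8)&(hsv[...,0]<25)
    P=W[m]; P=P[~np.isnan(P[:,0])]
    print(n,"brass px",m.sum(),"z pct",np.round(np.percentile(P[:,2],[1,10,50,90,99]),3))
    D=P[(P[:,2]>.004)&(P[:,2]<.016)]; F=P[P[:,2]>.028]
    (c,r)=cv2.minEnclosingCircle(D[:,:2].astype(np.float32)); print("disc",c,r,"fin",F.mean(0) if len(F) else 0,len(F))
    x0,y0,x1,y1=b2; Q=W[y0:y1,x0:x1].reshape(-1,3); Q=Q[~np.isnan(Q[:,0])]
    for lo,hi in((.006,.014),(.015,.03),(.03,.05),(.05,.062),(.062,.09),(.095,.11)):
        S=Q[(Q[:,2]>lo)&(Q[:,2]<hi)]
        if len(S)>3:
            (c,r)=cv2.minEnclosingCircle(S[:,:2].astype(np.float32)); print(lo,len(S),S.mean(0).round(4),np.round(c,4),round(r,4),cv2.minAreaRect(S[:,:2].astype(np.float32)))
    p,R,t=cam(n)
cv2.imwrite("pics/crop0.png",np.vstack([np.hstack(L[:2]),np.hstack(L[2:])]))
```

```text
top brass px 554 z pct [0.003 0.007 0.011 0.015 0.054]
disc (0.4792782664299011, -0.18278130888938904) 0.06543618440628052 fin [ 0.47087463 -0.15383522  0.04797838] 31
0.006 1326 [0.5237 0.159  0.0101] [0.5382 0.1581] 0.1191 ((0.5346710681915283, 0.15097485482692719), (0.19096381962299347, 0.1803872436285019), 5.322652816772461)
0.015 89 [0.5146 0.1503 0.0171] [0.5267 0.1596] 0.0763 ((0.5282891988754272, 0.15749476850032806), (0.10548315942287445, 0.12159043550491333), 61.47809600830078)
0.03 174 [0.5175 0.155  0.0446] [0.534  0.1547] 0.041 ((0.5301491618156433, 0.1472906470298767), (0.061540115624666214, 0.07702493667602539), 49.92045593261719)
0.05 566 [0.5372 0.1496 0.0552] [0.5338 0.1526] 0.0374 ((0.5369759202003479, 0.1512361466884613), (0.07133594155311584, 0.0673859640955925), 68.0095443725586)
0.062 9 [0.5308 0.1515 0.0647] [0.5304 0.1581] 0.0257 ((0.5328524708747864, 0.15775828063488007), (0.04878788813948631, 0.029110796749591827), 76.0101318359375)
0.095 70 [0.5351 0.1515 0.1014] [0.5349 0.1523] 0.011 ((0.5353461503982544, 0.1515660136938095), (0.019801894202828407, 0.0191
[... 481 characters left out ...]
5311432, 0.09439998865127563), 55.33925247192383)
0.03 371 [0.4988 0.1064 0.0402] [0.489  0.0912] 0.1044 ((0.4941624402999878, 0.08799001574516296), (0.20007610321044922, 0.07365112751722336), 58.48871612548828)
0.05 386 [0.5315 0.1464 0.0544] [0.5336 0.1503] 0.0384 ((0.5349524617195129, 0.14979879558086395), (0.07372723519802094, 0.06606468558311462), 63.49959182739258)
0.062 70 [0.5318 0.1499 0.076 ] [0.5315 0.1509] 0.0061 ((0.5323194861412048, 0.150164395570755), (0.008934018202126026, 0.012256460264325142), 47.27100372314453)
0.095 50 [0.5306 0.1489 0.0996] [0.5327 0.1502] 0.0109 ((0.5315402746200562, 0.14907900989055634), (0.014443496242165565, 0.021232662722468376), 44.525238037109375)
```

View pics/crop0.png

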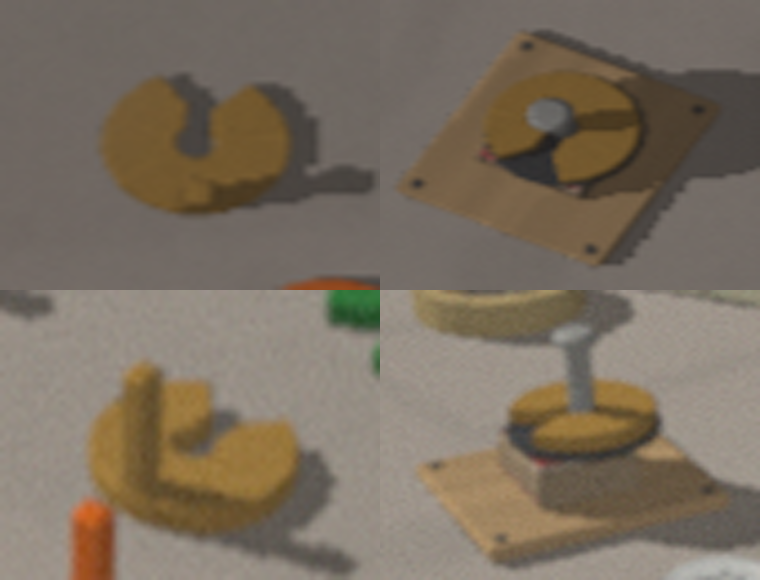

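```bash
cat >> h.py <<'E'
from scipy.optimize import minimize
from shapely.geometry import Polygon  if False else None
E
sed -i '$d' h.py
cat >> h.py <<'E'
def keyhole():
    a0=np.arcsin(5/7.75); a1=np.arcsin(16.5/36)
    b=np.linspace(a0,2*np.pi-a0,40); o=np.linspace(2*np.pi-a1,a1,80)
    pts=[(7.75*np.cos(t),7.75*np.sin(t)) for t in b]+[(18,-5)]+[(36*np.cos(t),36*np.sin(t)) for t in o]+[(18,5)]
    return np.array(pts)/1000
def render(n,x,y,yaw,z0=0,fin=True,shape=(420,560),S=4):
    m=np.zeros((shape[0]*S,shape[1]*S),np.uint8); c,s=np.cos(yaw),np.sin(yaw); R=np.array([[c,-s],[s,c]])
    def put(P,z,fill=1):
        q=proj(n,np.c_[P@R.T+[x,y],np.full(len(P),z)]); cv2.fillPoly(m,[np.round((q+.5)*S*16).astype(np.int32)],fill,shift=4)
    for z in np.linspace(z0,z0+.01,5): put(keyhole(),z)
    if fin:
        F=np.array([[-.036,-.005],[-.024,-.005],[-.024,.005],[-.036,.005]])
        for z in np.linspace(z0+.01,z0+.053,22): put(F,z)
    return cv2.resize(m.astype(np.float32),shape[::-1],interpolation=cv2.INTER_AREA)
def fit(masks,g,z0=0):
    def cost(p):
        s=0
        for n,M in masks.items():
            r=render(n,p[0],p[1],p[2],z0); s+=np.abs(r-M).sum()/r.sum()
        return s
    return minimize(cost,g,method="Nelder-Mead",options=dict(initial_simplex=np.array(g)+np.array([[0,0,0],[.008,0,0],[0,.008,0],[0,0,.25]]),xatol=1e-5,fatol=1e-4))
E
python3 - <<'E'
from h import *
ms={}
for n,b in(("top",(305,205,365,265)),("scene",(308,262,362,300))):
    f=np.load(n+"0.npz"); im=f["im"]; hsv=cv2.cvtColor(im,cv2.COLOR_RGB2HSV)
    m=np.zeros(im.shape[:2],bool); m[b[1]:b[3],b[0]:b[2]]=True
    m&=(hsv[...,1]>110)&(hsv[...,0]>11)&(hsv[...,0]<25); ms[n]=m.astype(np.float32)
for k in (["top"],["scene"],["top","scene"]):
    r=fit({n:ms[n] for n in k},[.496,-.157,-.25]); print(k,r.x.round(4),round(r.fun,3))
# board
f=np.load("top0.npz"); im,d=f["im"],f["d"]
W=cloud("top",d); hsv=cv2.cvtColor(im,cv2.COLOR_RGB2HSV)
for n in("top","scene"):
    f=np.load(n+"0.npz"); im,d=f["im"],f["d"]; W=cloud(n,d); hsv=cv2.cvtColor(im,cv2.COLOR_RGB2HSV)
    b=(165,175,245,260) if n=="top" else (178,185,260,250)
    m=np.zeros(d.shape,np.uint8); m[b[1]:b[3],b[0]:b[2]]=1
    m&=((hsv[...,1]>75)&(hsv[...,0]<25)&(hsv[...,0]>8)).astype(np.uint8)
    p,R,t=cam(n); v,u=np.nonzero(m&(W[...,2]<.02)&(W[...,2]>.0))
    ray=np.c_[(u-p["cx"])/p["fx"],(v-p["cy"])/p["fy"],np.ones(len(u))]@R; C=-R.T@t
    X=C+ray*((.01-C[2])/ray[:,2])[:,None]
    # fit rectangle by robust coverage
    print(n,cv2.minAreaRect(X[:,:2].astype(np.float32)),len(X))
    best=None
    def c(q):
        a=q[2]; e=(X[:,:2]-q[:2])@np.array([[np.cos(a),-np.sin(a)],[np.sin(a),np.cos(a)]])
        out=np.maximum(np.abs(e)-[.062,.056],0); return np.minimum(out.sum(1),.004).sum()
    for a in(-.53,-.53+np.pi/2):
        r=minimize(c,[.53,.152,a],method="Nelder-Mead",options=dict(initial_simplex=np.array([.53,.152,a])+np.array([[0,0,0],[.01,0,0],[0,.01,0],[0,0,.1]]))); print(r.x.round(4),r.fun)
E
```

```text
['top'] [ 0.501  -0.1591 -0.1206] 0.09Traceback (most recent call last):
  File "<stdin>", line 8, in <module>
  File "h.py", line 35, in fit
    return minimize(cost,g,method="Nelder-Mead",options=dict(initial_simplex=np.array(g)+np.array([[0,0,0],[.008,0,0],[0,.008,0],[0,0,.25]]),xatol=1e-5,fatol=1e-4))
    res = _minimize_neldermead(fun, x0, args, callback, bounds=bounds,
                               **options)
    fxr = func(xr)
    fx = function(np.copy(x), *(wrapper_args + args))
  File "h.py", line 33, in cost
    r=render(n,p[0],p[1],p[2],z0); s+=np.abs(r-M).sum()/r.sum()
  File "h.py", line 24, in render
    for z in np.linspace(z0,z0+.01,5): put(keyhole(),z)
                                       ~~~^^^^^^^^^^^^^
  File "h.py", line 23, in put
    q=proj(n,np.c_[P@R.T+[x,y],np.full(len(P),z)]); cv2.fillPoly(m,[np.round((q+.5)*S*16).astype(np.int32)],fill,shift=4)
  File "h.py", line 12, in proj
    p,R,t=cam(n); c=np.atleast_2d(X)@R.T+t
          ~~~^^^
  File "h.py", line 4, in cam
    p=cams.camera_params(n); R=cv2.Rodrigues(np.array(p["rvec"],float))[0]
ValueError: time passes only in moves, steps and waits
```

```bash
sed -i 's/^def cam(n):/import functools\n@functools.lru_cache(None)\ndef cam(n):/' h.py
cat > p.py <<'E'
from h import *
ms={}
for n,b in(("top",(305,205,365,265)),("scene",(308,262,362,300))):
    f=np.load(n+"0.npz"); im=f["im"]; hsv=cv2.cvtColor(im,cv2.COLOR_RGB2HSV)
    m=np.zeros(im.shape[:2],bool); m[b[1]:b[3],b[0]:b[2]]=True
    m&=(hsv[...,1]>110)&(hsv[...,0]>11)&(hsv[...,0]<25); ms[n]=m.astype(np.float32)
for k in (["top"],["scene"],["top","scene"]):
    r=fit({n:ms[n] for n in k},[.496,-.157,-.25]); print(k,r.x.round(4),round(r.fun,3))
for n in("top","scene"):
    f=np.load(n+"0.npz"); im,d=f["im"],f["d"]; W=cloud(n,d); hsv=cv2.cvtColor(im,cv2.COLOR_RGB2HSV)
    b=(165,175,245,260) if n=="top" else (178,185,260,250)
    m=np.zeros(d.shape,np.uint8); m[b[1]:b[3],b[0]:b[2]]=1
    m&=((hsv[...,1]>75)&(hsv[...,0]<25)&(hsv[...,0]>8)).astype(np.uint8)
    p,R,t=cam(n); v,u=np.nonzero(m&(W[...,2]<.02)&(W[...,2]>.0))
    ray=np.c_[(u-p["cx"])/p["fx"],(v-p["cy"])/p["fy"],np.ones(len(u))]@R; C=-R.T@t
    X=C+ray*((.01-C[2])/ray[:,2])[:,None]
    print(n,cv2.minAreaRect(X[:,:2].astype(np.float32)),len(X))
    def c(q):
        a=q[2]; e=(X[:,:2]-q[:2])@np.array([[np.cos(a),-np.sin(a)],[np.sin(a),np.cos(a)]])
        out=np.maximum(np.abs(e)-[.062,.056],0); return np.minimum(out.sum(1),.004).sum()
    for a in(-.53,-.53+np.pi/2):
        r=minimize(c,[.53,.152,a],method="Nelder-Mead",options=dict(initial_simplex=np.array([.53,.152,a])+np.array([[0,0,0],[.01,0,0],[0,.01,0],[0,0,.1]]))); print(r.x.round(4),r.fun)
# first weight slot direction: fit render (no fin) to z .045-.062 mask in top, high sat brass
f=np.load("top0.npz"); im,d=f["im"],f["d"]; W=cloud("top",d)
m=((W[...,2]>.049)&(W[...,2]<.2)); m[:175]=0;m[260:]=0;m[:,:165]=0;m[:,245:]=0
m=m.astype(np.float32)
def c2(q):
    r=render("top",q[0],q[1],q[2],.045,False); return np.abs(r-m).sum()/r.sum()
r=minimize(c2,[.534,.151,2.6],method="Nelder-Mead",options=dict(initial_simplex=np.array([.534,.151,2.6])+np.array([[0,0,0],[.008,0,0],[0,.008,0],[0,0,.25]]))); print("first",r.x.round(4),r.fun)
R=cv2.Rodrigues(np.zeros(3))[0]
from scipy.spatial.transform import Rotation as Ro
print(Ro.from_quat(manip.sense()["tcp_rot"]).as_matrix().round(3))
E
python3 p.py
```

```text
['top'] [ 0.501  -0.1591 -0.1206] 0.09
['scene'] [ 0.5023 -0.1574 -0.0851] 0.141
['top', 'scene'] [ 0.501  -0.1589 -0.0721] 0.238
top ((0.5282987952232361, 0.1571914255619049), (0.1105915904045105, 0.12317786365747452), 63.454734802246094) 1435
[ 0.5282  0.1569 -0.4618] 0.0
[0.5288 0.1597 1.0449] 0.4819901478724099
scene ((0.5792400240898132, 0.2386946976184845), (0.33557453751564026, 0.13256517052650452), 56.89632797241211) 1203
[ 0.5222  0.1503 -0.4947] 0.7949993972756524
[0.5207 0.1544 1.1279] 0.9839270465175216
first [0.5357 0.1525 2.6732] 0.11318065226078033
[[-0.921  0.     0.389]
 [-0.389 -0.    -0.921]
 [ 0.    -1.     0.   ]]
```

>>> send_rows(
  increments=[
    [[2.28,4.19,-1.0],[0,0,-0.05],1],
    [[2.28,4.19,-1.0],[0,0,-0.05],1],
    [[2.28,4.19,-1.0],[0,0,-0.05],1],
    [[2.28,4.19,-1.0],[0,0,-0.05],1],
    [[2.28,4.19,-1.0],[0,0,-0.05],1],
    [[2.28,4.19,-1.0],[0,0,-0.05],1],
    [[2.28,4.19,-1.0],[0,0,-0.05],1],
    [[2.28,4.19,-1.0],[0,0,-0.05],1],
    [[2.28,4.19,-1.0],[0,0,-0.05],1],
    [[2.28,4.19,-1.0],[0,0,-0.05],1],
    [[0,0,0],[0,0,0],1],
  ],
)

```text
clock: 2.17
eef_pos: [0.4778, -0.1479, 0.1473]
tcp_rot: [-0.044, -0.702, 0.71, 0.041]
wrist_force: [-0.3, -0.3, -0.2]
grip_width: 0.087
```

```bash
cat > st.py <<'E'
from h import *
from scipy.spatial.transform import Rotation as Ro
s=manip.sense(); M=Ro.from_quat(s["tcp_rot"]).as_matrix()
yaw=np.arctan2(M[1,2],M[0,2])+np.pi/2   # weight yaw when grasped (weight y = -tool z)
print("t",round(s["clock"],2),"pos",s["eef_pos"].round(4),"wyaw",round(yaw,4),"down",M[:,1].round(4),"F",s["wrist_force"].round(2),"T",s["ft_torque"].round(3),"w",round(s["grip_width"],4),"q6",s["q"][5].round(2))
c=s["eef_pos"][:2]+.03*np.array([np.cos(yaw),np.sin(yaw)]); print("nominal weight centre",c.round(4))
E
python3 st.py
```

```text
t 2.17 pos [ 0.4778 -0.1479  0.1473] wyaw -0.1208 down [ 0.0027 -0.0118 -0.9999] F [-0.3  -0.25 -0.19] T [-0.008  0.001 -0.053] w 0.087 q6 1.18
nominal weight centre [ 0.5076 -0.1515]
```

>>> send_rows(
  increments=[
    [[-0.66,-0.8,-2],[0.012,0.003,0.02],1],
    [[0,0,-2.5],[0,0,0],1],
    [[0,0,-2],[0,0,0],1],
    [[0,0,-1.5],[0,0,0],1],
    [[0,0,0],[0,0,0],1],
  ],
)

```text
clock: 2.8
eef_pos: [0.4728, -0.1605, 0.067]
tcp_rot: [-0.037, -0.705, 0.708, 0.033]
wrist_force: [0.6, 0.1, -0.8]
grip_width: 0.0872
```

```bash
python3 st.py
```

```text
t 2.8 pos [ 0.4728 -0.1605  0.067 ] wyaw -0.0992 down [ 0.0057 -0.0044 -1.    ] F [ 0.58  0.12 -0.8 ] T [ 0.027 -0.014 -0.025] w 0.0872 q6 1.12
nominal weight centre [ 0.5027 -0.1635]
```

>>> send_rows(
  increments=[
    [[-0.15,0.4,-1.3],[0.004,0.006,0],1],
    [[0,0,-1.0],[0,0,0],1],
    [[0,0,-0.3],[0,0,0],1],
    [[0,0,0],[0,0,0],1],
  ],
)

```text
clock: 3.3
eef_pos: [0.4721, -0.1571, 0.0405]
tcp_rot: [-0.036, -0.706, 0.707, 0.034]
wrist_force: [-0.6, 0.4, -0.0]
grip_width: 0.0872
```

Run:
```python
exec(open("st.py").read())
L=[]
for n,b in(("top",(295,195,375,275)),("scene",(290,225,390,315))):
    im,d=cams.snapshot(n); L.append(cv2.resize(im[b[1]:b[3],b[0]:b[2],::-1],(400,400)))
cv2.imwrite("pics/g1.png",np.hstack(L))
```

```text
t 3.3 pos [ 0.4721 -0.1571  0.0405] wyaw -0.0992 down [ 0.0017 -0.0017 -1.    ] F [-0.56  0.36 -0.02] T [ 0.067  0.089 -0.007] w 0.0872 q6 1.13
nominal weight centre [ 0.502 -0.16 ]
```

View pics/g1.png

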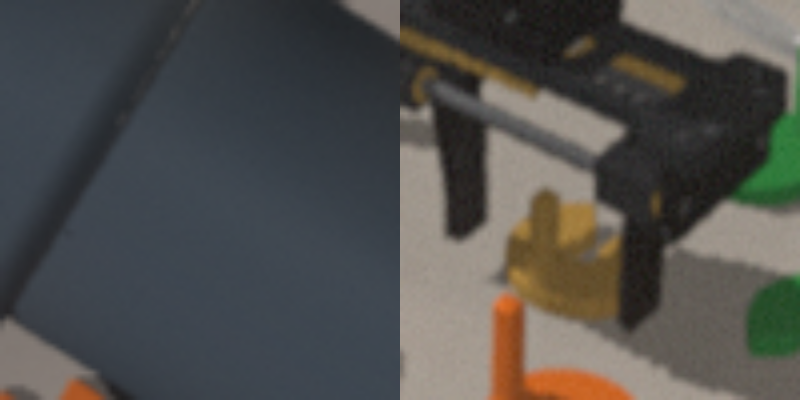

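The fingers (at about (465,180) and (640,240) in the scene crop) straddle the brass fin at (545,225), so I'll close.

>>> send_rows(
  increments=[
    [[0,0,0],[0,0,0],0.3],
    [[0,0,0],[0,0,0],0.15],
    [[0,0,0],[0,0,0],0],
    [[0,0,0],[0,0,0],0],
    [[0,0,0],[0,0,0],0],
    [[0,0,0],[0,0,0],0],
    [[0,0,0],[0,0,0],0],
    [[0,0,0],[0,0,0],0],
  ],
  force=50,
)

```text
clock: 4.4
eef_pos: [0.4728, -0.1574, 0.0416]
tcp_rot: [-0.036, -0.705, 0.707, 0.034]
wrist_force: [0.5, 2.0, -0.1]
grip_width: 0.0149
```

```bash
python3 st.py
```

```text
t 4.4 pos [ 0.4728 -0.1574  0.0416] wyaw -0.0991 down [ 0.0037 -0.0029 -1.    ] F [ 0.49  2.02 -0.08] T [0.454 0.03  0.032] w 0.0149 q6 1.13
nominal weight centre [ 0.5026 -0.1604]
```

>>> send_rows(
  increments=[
    [[0,0,0],[0,0,0],0],
    [[0,0,0],[0,0,0],0],
    [[0,0,0],[0,0,0],0],
  ],
)

```text
clock: 4.78
eef_pos: [0.4726, -0.1572, 0.0415]
tcp_rot: [-0.036, -0.705, 0.707, 0.034]
wrist_force: [1.2, 0.9, 0.9]
grip_width: 0.0097
```

```bash
python3 st.py
```

```text
t 4.78 pos [ 0.4726 -0.1572  0.0415] wyaw -0.0993 down [ 0.0033 -0.0025 -1.    ] F [1.25 0.9  0.91] T [ 0.187  0.053 -0.029] w 0.0097 q6 1.13
nominal weight centre [ 0.5024 -0.1601]
```

>>> send_rows(
  increments=[
    [[0,0,1],[0,0,0],0],
    [[0,0,2],[0,0,0],0],
    [[0,0,2.5],[0,0,0],0],
    [[0,0,2],[0,0,0],0],
    [[-0.3,1.5,0.2],[0,0,-0.03],0],
    [[-0.3,3,0],[0,0,-0.03],0],
    [[-0.3,4,0],[0,0,-0.03],0],
    [[-0.3,4,0],[0,0,-0.03],0],
    [[-0.3,4,0],[0,0,-0.03],0],
    [[-0.3,4,0],[0,0,-0.03],0],
    [[-0.3,4,0],[0,0,-0.03],0],
    [[-0.3,4,0],[0,0,-0.03],0],
    [[-0.3,3,0],[0,0,-0.03],0],
    [[-0.3,2,0],[0,0,-0.03],0],
    [[0,1,0],[0,0,-0.03],0],
    [[0,0,0],[0,0,0],0],
    [[0,0,0],[0,0,0],0],
  ],
)

```text
clock: 6.9
eef_pos: [0.4368, 0.1974, 0.1257]
tcp_rot: [-0.155, -0.688, 0.692, 0.154]
wrist_force: [0.9, -0.2, -3.0]
grip_width: 0.0094
```

Run:
```python
exec(open("st.py").read())
L=[]
for n in("top","scene"):
    im,d=cams.snapshot(n); np.savez(n+"1.npz",im=im,d=d); L.append(im[120:300,120:320,::-1])
cv2.imwrite("pics/g2.png",cv2.resize(np.hstack(L),(800,360)))
```

```text
t 6.9 pos [0.4368 0.1974 0.1257] wyaw -0.4399 down [ 8.0e-04 -4.8e-03 -1.0e+00] F [ 0.91 -0.15 -3.03] T [ 0.112  0.095 -0.008] w 0.0094 q6 2.21
nominal weight centre [0.464  0.1846]
```

View pics/g2.png

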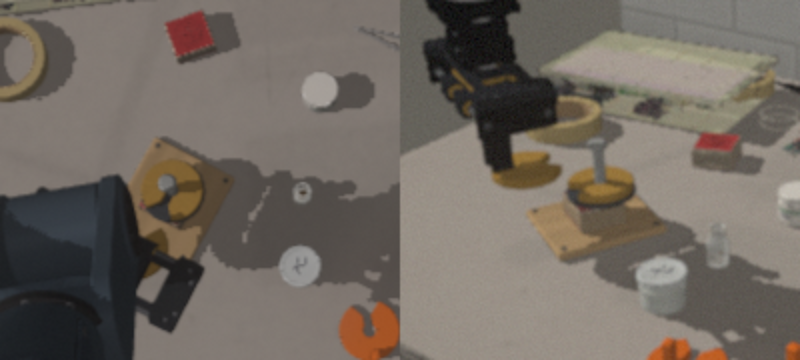

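```bash
cat > w.py <<'E'
from h import *
import sys
k=sys.argv[1]; b=list(map(int,sys.argv[2:6]))
f=np.load(f"scene{k}.npz"); im,d=f["im"],f["d"]; W=cloud("scene",d); hsv=cv2.cvtColor(im,cv2.COLOR_RGB2HSV)
m=np.zeros(d.shape,bool); m[b[1]:b[3],b[0]:b[2]]=True
m&=(hsv[...,1]>110)&(hsv[...,0]>11)&(hsv[...,0]<25)&(hsv[...,2]>60)&(W[...,2]>.04)
P=W[m]
for lo,hi in((.04,.075),(.075,.13)):
    Q=P[(P[:,2]>lo)&(P[:,2]<hi)]
    if len(Q)<20: continue
    for it in range(4):
        A=np.c_[Q[:,:2]-Q[:,:2].mean(0),np.ones(len(Q))]; s=np.linalg.lstsq(A,Q[:,2],rcond=None)[0]; r=Q[:,2]-A@s
        Q=Q[np.abs(r)<max(.0025,2*np.median(np.abs(r)))]
    (c,rad)=cv2.minEnclosingCircle(Q[:,:2].astype(np.float32)); u=np.array([.8938,-.4484])
    print(lo,len(Q),"mean",Q.mean(0).round(4),"slope along u",(s[:2]@u).round(3),"across",(s[:2]@[.4484,.8938]).round(3),"circ",np.round(c,4),round(rad,4))
E
python3 w.py 1 150 180 235 230
```

```text
0.04 292 mean [0.5321 0.1463 0.0544] slope along u 0.023 across 0.016 circ [0.5315 0.1494] 0.038
0.075 308 mean [0.4585 0.1788 0.0935] slope along u -0.016 across 0.007 circ [0.4609 0.1845] 0.0384
```

>>> send_rows(
  increments=[
    [[0.43,0.07,-0.35],[0.005,0,-0.025],0],
    [[0,0,-0.35],[0,0,0],0],
    [[0,0,0],[0,0,0],0],
    [[0,0,0],[0,0,0],0],
  ],
)

```text
clock: 7.5
eef_pos: [0.442, 0.1967, 0.1179]
tcp_rot: [0.165, 0.688, -0.688, -0.164]
wrist_force: [-0.0, 0.5, -3.7]
grip_width: 0.0095
```

```bash
cat >> st.py <<'E'
u=np.array([.8938,-.4484]); v=np.array([.4484,.8938]); S=np.array([.535,.151])
print("along",((c-S)@u*1000).round(1),"across",((c-S)@v*1000).round(1),"mm; under z",((s["eef_pos"][2]-.0415)*1000).round(1),"F u,v,z",(s["wrist_force"][:2]@u).round(2),(s["wrist_force"][:2]@v).round(2),s["wrist_force"][2].round(2))
E
python3 st.py
```

```text
t 7.5 pos [0.442  0.1967 0.1179] wyaw -0.4695 down [ 3.e-04  4.e-04 -1.e+00] F [-0.05  0.45 -3.74] T [ 0.104  0.068 -0.002] w 0.0095 q6 2.23
nominal weight centre [0.4688 0.1831]
along -73.6 across -1.0 mm; under z 76.4 F u,v,z -0.24 0.38 -3.74
```

>>> send_rows(
  increments=[
    [[0.67,-0.22,0],[0,0,0.004],0],
    [[0.63,-0.31,0],[0,0,0],0],
    [[0.63,-0.31,0],[0,0,0],0],
    [[0.63,-0.31,0],[0,0,0],0],
    [[0.63,-0.31,0],[0,0,0],0],
    [[0.5,-0.25,0],[0,0,0],0],
    [[0,0,0],[0,0,0],0],
    [[0,0,0],[0,0,0],0],
  ],
)

```text
clock: 8.5
eef_pos: [0.4821, 0.1781, 0.118]
tcp_rot: [0.163, 0.688, -0.688, -0.163]
wrist_force: [-0.4, 0.5, -3.5]
grip_width: 0.0097
```

Run:
```python
exec(open("st.py").read())
L=[]
for n,b in(("top",(165,175,265,265)),("scene",(170,170,270,260))):
    im,d=cams.snapshot(n); np.savez(n+"2.npz",im=im,d=d); L.append(cv2.resize(im[b[1]:b[3],b[0]:b[2],::-1],(400,360),interpolation=cv2.INTER_CUBIC))
cv2.imwrite("pics/g3.png",np.hstack(L))
```

```text
t 8.5 pos [0.4821 0.1781 0.118 ] wyaw -0.4657 down [ 1.e-03  4.e-04 -1.e+00] F [-0.35  0.46 -3.51] T [0.074 0.109 0.016] w 0.0097 q6 2.17
nominal weight centre [0.5089 0.1646]
along -29.4 across 0.5 mm; under z 76.5 F u,v,z -0.52 0.25 -3.51
```

View pics/g3.png

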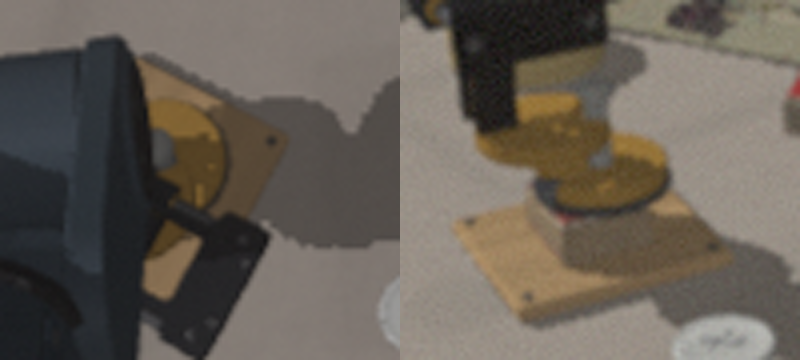

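The weight's mouth now surrounds the neck, below the cap, in the scene crop (the stem at about (593,90) goes down behind the near prong). Next come small steps with force checks.

>>> send_rows(
  increments=[
    [[0.18,-0.09,0],[0,0,0],0],
    [[0.18,-0.09,0],[0,0,0],0],
    [[0.18,-0.09,0],[0,0,0],0],
    [[0,0,0],[0,0,0],0],
  ],
)

```text
clock: 9.1
eef_pos: [0.4875, 0.1756, 0.1181]
tcp_rot: [0.163, 0.688, -0.688, -0.163]
wrist_force: [0.1, 0.4, -2.8]
grip_width: 0.0096
```

```bash
python3 st.py
```

```text
t 9.1 pos [0.4875 0.1756 0.1181] wyaw -0.4649 down [ 1.1e-03  4.0e-04 -1.0e+00] F [ 0.09  0.39 -2.83] T [ 0.105  0.134 -0.022] w 0.0096 q6 2.17
nominal weight centre [0.5143 0.1621]
along -23.4 across 0.7 mm; under z 76.6 F u,v,z -0.1 0.39 -2.83
```

>>> send_rows(
  increments=[
    [[0.13,-0.07,0],[0,0,0],0],
    [[0.13,-0.07,0],[0,0,0],0],
    [[0.13,-0.07,0],[0,0,0],0],
  ],
)

```text
clock: 9.48
eef_pos: [0.4915, 0.1734, 0.118]
tcp_rot: [0.163, 0.688, -0.688, -0.163]
wrist_force: [0.9, 0.3, -3.0]
grip_width: 0.0094
```

```bash
python3 st.py
```

```text
t 9.47 pos [0.4915 0.1734 0.118 ] wyaw -0.4648 down [ 8.e-04  3.e-04 -1.e+00] F [ 0.94  0.28 -3.02] T [ 0.071  0.096 -0.012] w 0.0094 q6 2.16
nominal weight centre [0.5183 0.1599]
along -18.9 across 0.5 mm; under z 76.5 F u,v,z 0.71 0.67 -3.02
```

>>> send_rows(
  increments=[
    [[0.14,-0.07,0],[0,0,0],0],
    [[0.14,-0.07,0],[0,0,0],0],
    [[0.14,-0.07,0],[0,0,0],0],
    [[0.14,-0.07,0],[0,0,0],0],
  ],
)

```text
clock: 9.98
eef_pos: [0.4975, 0.1703, 0.118]
tcp_rot: [0.163, 0.688, -0.688, -0.163]
wrist_force: [0.1, -0.5, -3.5]
grip_width: 0.0093
```

```bash
python3 st.py
```

```text
t 9.97 pos [0.4975 0.1703 0.118 ] wyaw -0.4649 down [ 7.e-04  3.e-04 -1.e+00] F [ 0.07 -0.54 -3.54] T [ 0.135  0.085 -0.016] w 0.0093 q6 2.15
nominal weight centre [0.5243 0.1569]
along -12.2 across 0.5 mm; under z 76.5 F u,v,z 0.31 -0.45 -3.54
```

>>> send_rows(
  increments=[
    [[0.13,-0.07,0],[0,0,0],0],
    [[0.13,-0.07,0],[0,0,0],0],
    [[0.13,-0.07,0],[0,0,0],0],
    [[0,0,0],[0,0,0],0],
  ],
)

```text
clock: 10.48
eef_pos: [0.5018, 0.168, 0.118]
tcp_rot: [0.163, 0.688, -0.688, -0.163]
wrist_force: [-0.8, -0.9, -2.7]
grip_width: 0.0096
```

```bash
python3 st.py
```

```text
t 10.47 pos [0.5018 0.168  0.118 ] wyaw -0.465 down [ 8.e-04  4.e-04 -1.e+00] F [-0.85 -0.88 -2.66] T [ 0.09   0.058 -0.027] w 0.0096 q6 2.15
nominal weight centre [0.5286 0.1545]
along -7.3 across 0.3 mm; under z 76.5 F u,v,z -0.37 -1.16 -2.66
```

>>> send_rows(
  increments=[
    [[0.1,-0.05,0],[0,0,0],0],
    [[0.1,-0.05,0],[0,0,0],0],
    [[0.1,-0.05,0],[0,0,0],0],
    [[0.1,-0.05,0],[0,0,0],0],
    [[0,0,0],[0,0,0],0],
  ],
)

```text
clock: 11.1
eef_pos: [0.506, 0.1659, 0.118]
tcp_rot: [0.163, 0.688, -0.688, -0.163]
wrist_force: [-0.8, 0.2, -2.5]
grip_width: 0.0096
```

```bash
python3 st.py
```

```text
t 11.1 pos [0.506  0.1659 0.118 ] wyaw -0.465 down [ 7.e-04  3.e-04 -1.e+00] F [-0.78  0.2  -2.48] T [0.037 0.045 0.003] w 0.0096 q6 2.14
nominal weight centre [0.5328 0.1524]
along -2.6 across 0.3 mm; under z 76.5 F u,v,z -0.79 -0.18 -2.48
```

>>> send_rows(
  increments=[
    [[0.08,-0.04,0],[0,0,0],0],
    [[0.08,-0.04,0],[0,0,0],0],
    [[0,0,0],[0,0,0],0],
  ],
)

```text
clock: 11.48
eef_pos: [0.5076, 0.165, 0.118]
tcp_rot: [0.163, 0.688, -0.688, -0.163]
wrist_force: [-0.3, 0.4, -2.9]
grip_width: 0.0096
```

```bash
python3 st.py
```

```text
t 11.47 pos [0.5076 0.165  0.118 ] wyaw -0.4649 down [ 6.e-04  3.e-04 -1.e+00] F [-0.27  0.44 -2.93] T [ 0.103  0.101 -0.024] w 0.0096 q6 2.14
nominal weight centre [0.5345 0.1516]
along -0.8 across 0.3 mm; under z 76.5 F u,v,z -0.44 0.27 -2.93
```

>>> send_rows(
  increments=[
    [[0.06,-0.03,0],[0,0,0],0],
    [[0.06,-0.03,0],[0,0,0],0],
    [[0,0,0],[0,0,0],0],
  ],
)

```text
clock: 11.85
eef_pos: [0.5089, 0.1644, 0.118]
tcp_rot: [0.163, 0.688, -0.688, -0.163]
wrist_force: [-0.5, 1.2, -2.1]
grip_width: 0.0094
```

```bash
python3 st.py
```

```text
t 11.85 pos [0.5089 0.1644 0.118 ] wyaw -0.4648 down [ 6.e-04  3.e-04 -1.e+00] F [-0.5   1.16 -2.09] T [0.095 0.092 0.021] w 0.0094 q6 2.14
nominal weight centre [0.5357 0.151 ]
along 0.7 across 0.3 mm; under z 76.5 F u,v,z -0.97 0.81 -2.09
```

>>> send_rows(
  increments=[
    [[0.06,-0.03,0],[0,0,0],0],
    [[0,0,0],[0,0,0],0],
  ],
)

```text
clock: 12.1
eef_pos: [0.5095, 0.1641, 0.1179]
tcp_rot: [0.163, 0.688, -0.688, -0.163]
wrist_force: [-0.6, -0.2, -3.2]
grip_width: 0.0098
```

```bash
python3 st.py
```

```text
t 12.1 pos [0.5095 0.1641 0.1179] wyaw -0.4649 down [ 5.e-04  4.e-04 -1.e+00] F [-0.61 -0.21 -3.25] T [0.105 0.085 0.02 ] w 0.0098 q6 2.14
nominal weight centre [0.5363 0.1507]
along 1.3 across 0.3 mm; under z 76.4 F u,v,z -0.45 -0.46 -3.25
```

>>> send_rows(
  increments=[
    [[0.06,-0.03,0],[0,0,0],0],
    [[0.06,-0.03,0],[0,0,0],0],
    [[0,0,0],[0,0,0],0],
  ],
)

```text
clock: 12.48
eef_pos: [0.5106, 0.1635, 0.1179]
tcp_rot: [0.163, 0.688, -0.688, -0.163]
wrist_force: [-0.3, -0.2, -2.5]
grip_width: 0.0094
```

```bash
python3 st.py
```

```text
t 12.47 pos [0.5106 0.1635 0.1179] wyaw -0.4649 down [ 2.e-04  4.e-04 -1.e+00] F [-0.34 -0.19 -2.53] T [0.117 0.094 0.044] w 0.0094 q6 2.14
nominal weight centre [0.5375 0.1501]
along 2.6 across 0.3 mm; under z 76.4 F u,v,z -0.22 -0.32 -2.53
```

>>> send_rows(
  increments=[
    [[0.06,-0.03,0],[0,0,0],0],
    [[0.06,-0.03,0],[0,0,0],0],
    [[0,0,0],[0,0,0],0],
  ],
)

```text
clock: 12.85
eef_pos: [0.5108, 0.1634, 0.1178]
tcp_rot: [0.162, 0.688, -0.688, -0.164]
wrist_force: [-0.1, 1.2, -2.9]
grip_width: 0.0097
```

```bash
python3 st.py
```

```text
t 12.85 pos [0.5108 0.1634 0.1178] wyaw -0.4652 down [-0.0021  0.0012 -1.    ] F [-0.1   1.15 -2.91] T [0.26  0.136 0.021] w 0.0097 q6 2.13
nominal weight centre [0.5376 0.1499]
along 2.8 across 0.2 mm; under z 76.3 F u,v,z -0.6 0.99 -2.91
```

Contact against the back of the bore came at +2.7 mm, where the motion stalled and the moment rose. I'll back off about 1.3 mm to centre, then lower.

>>> send_rows(
  increments=[
    [[-0.12,0.06,0],[-0.001,-0.002,0],0],
    [[0,0,0],[0,0,0],0],
    [[0,0,-0.15],[0,0,0],0],
    [[0,0,-0.15],[0,0,0],0],
    [[0,0,-0.15],[0,0,0],0],
    [[0,0,0],[0,0,0],0],
  ],
)

```text
clock: 13.6
eef_pos: [0.5106, 0.1636, 0.113]
tcp_rot: [-0.164, -0.688, 0.688, 0.162]
wrist_force: [0.4, 0.5, -2.7]
grip_width: 0.0092
```

```bash
python3 st.py
```

```text
t 13.6 pos [0.5106 0.1636 0.113 ] wyaw -0.465 down [ 2.2e-03 -5.0e-04 -1.0e+00] F [ 0.43  0.53 -2.71] T [ 0.153  0.151 -0.05 ] w 0.0092 q6 2.14
nominal weight centre [0.5374 0.1501]
along 2.5 across 0.3 mm; under z 71.5 F u,v,z 0.15 0.67 -2.71
```

>>> send_rows(
  increments=[
    [[-0.09,0.04,0],[0,0.002,0],0],
    [[0,0,0],[0,0,0],0],
  ],
)

```text
clock: 13.85
eef_pos: [0.5097, 0.1639, 0.113]
tcp_rot: [-0.163, -0.688, 0.688, 0.163]
wrist_force: [-0.1, -1.0, -4.0]
grip_width: 0.0093
```

```bash
python3 st.py
```

```text
t 13.85 pos [0.5097 0.1639 0.113 ] wyaw -0.4649 down [ 1.e-04 -7.e-04 -1.e+00] F [-0.06 -1.   -3.95] T [ 0.111  0.093 -0.013] w 0.0093 q6 2.14
nominal weight centre [0.5365 0.1505]
along 1.6 across 0.2 mm; under z 71.5 F u,v,z 0.39 -0.92 -3.95
```

Centred again at +1.6, with the moment back to its free value. Continue down.

>>> send_rows(
  increments=[
    [[0,0,-0.12],[0,0,0],0],
    [[0,0,-0.12],[0,0,0],0],
    [[0,0,-0.12],[0,0,0],0],
    [[0,0,0],[0,0,0],0],
  ],
)

```text
clock: 14.35
eef_pos: [0.5098, 0.1639, 0.1092]
tcp_rot: [-0.163, -0.688, 0.688, 0.163]
wrist_force: [0.2, -0.7, -2.4]
grip_width: 0.0093
```

```bash
python3 st.py
```

```text
t 14.35 pos [0.5098 0.1639 0.1092] wyaw -0.4649 down [ 4.e-04 -7.e-04 -1.e+00] F [ 0.17 -0.69 -2.36] T [ 0.144  0.048 -0.006] w 0.0093 q6 2.14
nominal weight centre [0.5366 0.1504]
along 1.7 across 0.2 mm; under z 67.7 F u,v,z 0.46 -0.54 -2.36
```

>>> send_rows(
  increments=[
    [[0,0,-0.08],[0,0,0],0],
    [[0,0,-0.08],[0,0,0],0],
    [[0,0,-0.08],[0,0,0],0],
    [[0,0,0],[0,0,0],0],
  ],
)

```text
clock: 14.85
eef_pos: [0.5098, 0.1639, 0.1066]
tcp_rot: [-0.163, -0.688, 0.688, 0.163]
wrist_force: [-0.3, -0.8, -3.6]
grip_width: 0.0095
```

```bash
python3 st.py
```

```text
t 14.85 pos [0.5098 0.1639 0.1066] wyaw -0.4649 down [ 4.e-04 -7.e-04 -1.e+00] F [-0.27 -0.81 -3.55] T [0.043 0.104 0.019] w 0.0095 q6 2.14
nominal weight centre [0.5367 0.1504]
along 1.7 across 0.2 mm; under z 65.1 F u,v,z 0.12 -0.85 -3.55
```

Freely round the shaft. Keep going down to about 57.5 mm.

>>> send_rows(
  increments=[
    [[0,0,-0.12],[0,0,0],0],
    [[0,0,-0.12],[0,0,0],0],
    [[0,0,-0.12],[0,0,0],0],
    [[0,0,-0.12],[0,0,0],0],
    [[0,0,-0.12],[0,0,0],0],
    [[0,0,0],[0,0,0],0],
  ],
)

```text
clock: 15.6
eef_pos: [0.5099, 0.1639, 0.1002]
tcp_rot: [-0.163, -0.688, 0.688, 0.163]
wrist_force: [0.1, 0.1, -3.2]
grip_width: 0.01
```

```bash
python3 st.py
```

```text
t 15.6 pos [0.5099 0.1639 0.1002] wyaw -0.4648 down [ 4.e-04 -8.e-04 -1.e+00] F [ 0.11  0.15 -3.19] T [ 0.062  0.072 -0.031] w 0.01 q6 2.14
nominal weight centre [0.5367 0.1504]
along 1.8 across 0.2 mm; under z 58.7 F u,v,z 0.03 0.18 -3.19
```

>>> send_rows(
  increments=[
    [[0,0,-0.08],[0,0,0],0],
    [[0,0,-0.08],[0,0,0],0],
    [[0,0,-0.05],[0,0,0],0],
    [[0,0,0],[0,0,0],0],
  ],
)

```text
clock: 16.1
eef_pos: [0.5099, 0.1639, 0.098]
tcp_rot: [-0.163, -0.688, 0.688, 0.163]
wrist_force: [0.5, 0.3, -3.8]
grip_width: 0.0095
```

```bash
python3 st.py
```

```text
t 16.1 pos [0.5099 0.1639 0.098 ] wyaw -0.4648 down [ 6.e-04 -7.e-04 -1.e+00] F [ 0.48  0.32 -3.8 ] T [ 0.08   0.07  -0.016] w 0.0095 q6 2.14
nominal weight centre [0.5368 0.1505]
along 1.8 across 0.3 mm; under z 56.5 F u,v,z 0.28 0.5 -3.8
```

>>> send_rows(
  increments=[
    [[0,0,-0.05],[0,0,0],0],
    [[0,0,-0.05],[0,0,0],0],
    [[0,0,0],[0,0,0],0],
  ],
)

```text
clock: 16.48
eef_pos: [0.51, 0.1639, 0.0969]
tcp_rot: [-0.163, -0.688, 0.688, 0.163]
wrist_force: [-0.9, -0.3, -2.2]
grip_width: 0.0095
```

```bash
python3 st.py
```

```text
t 16.48 pos [0.51   0.1639 0.0969] wyaw -0.4648 down [ 6.e-04 -7.e-04 -1.e+00] F [-0.86 -0.27 -2.2 ] T [0.098 0.063 0.004] w 0.0095 q6 2.14
nominal weight centre [0.5368 0.1505]
along 1.8 across 0.3 mm; under z 55.4 F u,v,z -0.65 -0.63 -2.2
```

>>> send_rows(
  increments=[
    [[0,0,-0.05],[0,0,0],0],
    [[0,0,-0.04],[0,0,0],0],
    [[0,0,0],[0,0,0],0],
  ],
)

```text
clock: 16.85
eef_pos: [0.51, 0.164, 0.0964]
tcp_rot: [-0.163, -0.688, 0.688, 0.162]
wrist_force: [-0.8, 1.4, -2.3]
grip_width: 0.009
```

```bash
python3 st.py
```

```text
t 16.85 pos [0.51   0.164  0.0964] wyaw -0.4647 down [ 1.e-03 -7.e-04 -1.e+00] F [-0.79  1.38 -2.26] T [-0.012  0.145 -0.044] w 0.009 q6 2.14
nominal weight centre [0.5368 0.1505]
along 1.8 across 0.4 mm; under z 54.9 F u,v,z -1.33 0.88 -2.26
```

>>> send_rows(
  increments=[
    [[0,0,-0.05],[0,0,0],0],
    [[0,0,-0.05],[0,0,0],0],
    [[0,0,0],[0,0,0],0],
  ],
)

```text
clock: 17.23
eef_pos: [0.5099, 0.164, 0.0959]
tcp_rot: [-0.163, -0.688, 0.688, 0.162]
wrist_force: [-1.1, 0.1, 0.2]
grip_width: 0.0095
```

```bash
python3 st.py
```

```text
t 17.23 pos [0.5099 0.164  0.0959] wyaw -0.4646 down [ 1.2e-03 -8.0e-04 -1.0e+00] F [-1.06  0.13  0.16] T [-0.01   0.134 -0.038] w 0.0095 q6 2.14
nominal weight centre [0.5367 0.1505]
along 1.8 across 0.4 mm; under z 54.4 F u,v,z -1.0 -0.36 0.16
```

The hanger now carries the weight (Fz went from -3 to 0). Now turn about the stem in small arc steps.

>>> send_rows(
  increments=[
    [[-0.115,-0.26,0],[0,0,0.1],0],
    [[-0.09,-0.27,0],[0,0,0.1],0],
    [[-0.06,-0.28,0],[0,0,0.1],0],
    [[0,0,0],[0,0,0],0],
  ],
)

```text
clock: 17.73
eef_pos: [0.5084, 0.1558, 0.0961]
tcp_rot: [0.057, 0.705, -0.705, -0.054]
wrist_force: [-1.0, -0.8, -1.7]
grip_width: 0.0095
```

```bash
cat >> st.py <<'E'
C=np.array([.5354,.1512]); r=.0285
def P(t): return C-r*np.array([np.cos(t),np.sin(t)])
print("arc error mm (TCP-arc)",((s["eef_pos"][:2]-P(yaw))*1000).round(2))
p=s["eef_pos"][:2]; 
for k in range(1,6):
    q=P(yaw+.1*k); print(((q-p)*100).round(3),end=" "); p=q
print()
E
python3 st.py
```

```text
t 17.73 pos [0.5084 0.1558 0.0961] wyaw -0.1562 down [ 3.9e-03  3.0e-04 -1.0e+00] F [-1.   -0.82 -1.7 ] T [-0.097  0.202  0.024] w 0.0095 q6 1.81
nominal weight centre [0.538  0.1511]
along 2.6 across 1.5 mm; under z 54.6 F u,v,z -0.52 -1.18 -1.7
arc error mm (TCP-arc) [1.12 0.18]
[-0.143 -0.301] [-0.002 -0.285] [ 0.027 -0.284] [ 0.055 -0.28 ] [ 0.082 -0.273]
```

>>> send_rows(
  increments=[
    [[-0.14,-0.3,0],[0,0.004,0.1],0],
    [[0,-0.285,0],[0,0,0.1],0],
    [[0.03,-0.28,0],[0,0,0.1],0],
    [[0.055,-0.28,0],[0,0,0.1],0],
    [[0,0,0],[0,0,0],0],
  ],
)

```text
clock: 18.35
eef_pos: [0.509, 0.1443, 0.0961]
tcp_rot: [-0.086, 0.702, -0.701, 0.088]
wrist_force: [-1.3, 0.4, -0.1]
grip_width: 0.0093
```

```bash
python3 st.py
```

```text
t 18.35 pos [0.509  0.1443 0.0961] wyaw 0.2464 down [ 0.002  0.001 -1.   ] F [-1.28  0.37 -0.14] T [0.024 0.101 0.054] w 0.0093 q6 1.39
nominal weight centre [0.5381 0.1516]
along 2.5 across 1.9 mm; under z 54.6 F u,v,z -1.31 -0.25 -0.14
arc error mm (TCP-arc) [1.24 0.06]
[-0.041 -0.278] [ 0.11  -0.263] [ 0.136 -0.25 ] [ 0.16  -0.236] [ 0.183 -0.219]
```

>>> send_rows(
  increments=[
    [[-0.04,-0.28,0],[0.001,0.002,0.1],0],
    [[0.11,-0.265,0],[0,0,0.1],0],
    [[0.135,-0.25,0],[0,0,0.1],0],
    [[0.16,-0.235,0],[0,0,0.1],0],
    [[0,0,0],[0,0,0],0],
  ],
)

```text
clock: 18.98
eef_pos: [0.5139, 0.1343, 0.0961]
tcp_rot: [-0.223, 0.671, -0.67, 0.225]
wrist_force: [-0.3, -0.5, -0.9]
grip_width: 0.0095
```

```bash
python3 st.py
```

```text
t 18.98 pos [0.5139 0.1343 0.0961] wyaw 0.6443 down [ 0.0019  0.0024 -1.    ] F [-0.32 -0.46 -0.95] T [-0.053 -0.005  0.056] w 0.0095 q6 0.97
nominal weight centre [0.5379 0.1523]
along 2.0 across 2.5 mm; under z 54.6 F u,v,z -0.08 -0.56 -0.95
arc error mm (TCP-arc) [1.29 0.22]
[ 0.053 -0.241] [ 0.203 -0.2  ] [ 0.222 -0.178] [ 0.239 -0.155] [ 0.253 -0.131]
```

>>> send_rows(
  increments=[
    [[0.1,-0.24,0],[0.002,0.002,0.1],0],
    [[0.2,-0.2,0],[0,0,0.1],0],
    [[0.22,-0.18,0],[0,0,0.1],0],
    [[0.24,-0.155,0],[0,0,0.1],0],
    [[0.13,-0.07,0],[0,0,0.05],0],
    [[0,0,0],[0,0,0],0],
  ],
)

```text
clock: 19.73
eef_pos: [0.5234, 0.1264, 0.0962]
tcp_rot: [-0.365, 0.606, -0.604, 0.367]
wrist_force: [-0.8, 0.2, 0.4]
grip_width: 0.0097
```

```bash
python3 st.py
```

```text
t 19.73 pos [0.5234 0.1264 0.0962] wyaw 1.0884 down [-2.0e-04  3.9e-03 -1.0e+00] F [-0.81  0.22  0.43] T [-0.085 -0.001  0.025] w 0.0097 q6 0.51
nominal weight centre [0.5373 0.1529]
along 1.2 across 2.7 mm; under z 54.7 F u,v,z -0.82 -0.17 0.43
arc error mm (TCP-arc) [1.18 0.4 ]
[ 0.141 -0.16 ] [ 0.269 -0.093] [ 0.277 -0.066] [ 0.282 -0.038] [ 0.285 -0.009]
```

>>> send_rows(
  increments=[
    [[0,0,0],[0,0,0],0],
    [[0,0,0],[0,0,0],0],
    [[0,0,0],[0,0,0],0],
  ],
  force=5,
)

```text
clock: 20.1
eef_pos: [0.5233, 0.1265, 0.0962]
tcp_rot: [-0.364, 0.607, -0.605, 0.366]
wrist_force: [0.6, -0.6, -0.9]
grip_width: 0.01
```

>>> send_rows(
  increments=[
    [[0,0,0],[0,0,0],0.25],
    [[0,0,0],[0,0,0],0.4],
    [[0,0,0],[0,0,0],0.4],
    [[0,0,0],[0,0,0],0.4],
  ],
)

```text
clock: 20.6
eef_pos: [0.5245, 0.1266, 0.0967]
tcp_rot: [-0.363, 0.607, -0.605, 0.366]
wrist_force: [0.8, -0.1, 0.4]
grip_width: 0.0342
```

```bash
python3 st.py
```

```text
t 20.6 pos [0.5245 0.1266 0.0967] wyaw 1.0837 down [ 0.0028  0.0039 -1.    ] F [ 0.84 -0.15  0.36] T [ 0.005 -0.062 -0.021] w 0.0342 q6 0.51
nominal weight centre [0.5385 0.1531]
along 2.2 across 3.5 mm; under z 55.2 F u,v,z 0.82 0.24 0.36
arc error mm (TCP-arc) [2.39 0.58]
[ 0.019 -0.179] [ 0.269 -0.094] [ 0.277 -0.067] [ 0.282 -0.039] [ 0.285 -0.011]
```

>>> send_rows(
  increments=[
    [[0,0,1],[0,0,0],0.4],
    [[0,0,2],[0,0,0],0.4],
    [[0,0,3],[0,0,0],0.4],
    [[0,0,4],[0,0,0],0.4],
    [[0,-1,3],[0,0,0],0.4],
    [[0,-3,1],[0,0,0],0.4],
    [[0,-4,0],[0,0,0],0.4],
    [[0,-5,0],[0,0,0],0.4],
    [[0,-5,0],[0,0,0],0.4],
    [[0,-5,0],[0,0,0],0.4],
    [[0,-5,0],[0,0,0],0.4],
    [[0,-4,0],[0,0,0],0.4],
    [[0,0,0],[0,0,0],0.4],
    [[0,0,0],[0,0,0],0.4],
  ],
)

```text
clock: 22.35
eef_pos: [0.5234, -0.2024, 0.2514]
tcp_rot: [0.36, -0.603, 0.608, -0.37]
wrist_force: [-0.3, -0.1, 0.8]
grip_width: 0.035
```

Run:
```python
exec(open("st.py").read())
L=[]
for n,b in(("top",(165,170,265,260)),("scene",(170,170,270,260))):
    im,d=cams.snapshot(n); np.savez(n+"3.npz",im=im,d=d); L.append(cv2.resize(im[b[1]:b[3],b[0]:b[2],::-1],(400,360),interpolation=cv2.INTER_CUBIC))
    W=cloud(n,d); hsv=cv2.cvtColor(im,cv2.COLOR_RGB2HSV)
    m=(hsv[...,1]>110)&(hsv[...,0]>11)&(hsv[...,0]<25); m[:170]=0;m[265:]=0;m[:,:165]=0;m[:,270:]=0
    Q=W[m&(W[...,2]>.058)&(W[...,2]<.072)]; F=W[m&(W[...,2]>.085)]
    A=np.c_[Q[:,:2]-Q[:,:2].mean(0),np.ones(len(Q))]; r=np.linalg.lstsq(A,Q[:,2],rcond=None)[0]
    print(n,len(Q),"disc",Q.mean(0).round(4),"slopes",r[:2].round(3),np.round(cv2.minEnclosingCircle(Q[:,:2].astype(np.float32))[0],4),"fin",F.mean(0).round(4))
    for th in ["frost_pot","jar","round_stamp","vial","tweezers"]:
        for q in nets.look_for(th,n)[:1]: print(th,np.round(q["bbox"]))
cv2.imwrite("pics/g4.png",np.hstack(L))
```

```text
t 22.35 pos [ 0.5234 -0.2024  0.2514] wyaw 1.0858 down [ 1.550e-02  7.000e-04 -9.999e-01] F [-0.34 -0.12  0.77] T [ 0.012  0.001 -0.019] w 0.035 q6 -0.09
nominal weight centre [ 0.5373 -0.1759]
along 148.7 across -291.1 mm; under z 209.9 F u,v,z -0.25 -0.26 0.77
arc error mm (TCP-arc) [   1.25 -328.38]
[ 0.133 32.718] [ 0.269 -0.094] [ 0.277 -0.066] [ 0.282 -0.038] [ 0.285 -0.01 ] 
top 566 disc [0.5348 0.149  0.0648] slopes [-0.002 -0.014] [0.5363 0.1508] fin [0.5217 0.1232 0.1043]
frost_pot [257. 243.  23.  18.]
jar [270. 159.  16.  17.]
round_stamp [201. 126.  28.  25.]
tweezers [312. 138.  32.   9.]
scene 337 disc [0.525  0.1424 0.0637] slopes [0.018 0.012] [0.5337 0.1482] fin [0.5189 0.1215 0.0971]
frost_pot [237. 245.  29.  31.]
jar [308. 210.  22.  26.]
round_stamp [267. 186.  23.  18.]
vial [274. 232.  11.  22.]
tweezers [356. 220.  35.  16.]
```

View pics/g4.png

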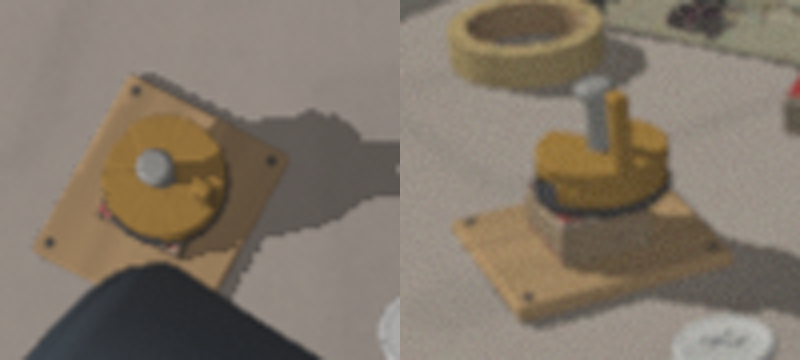

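The weight lies flat on the first weight: its top is at about 64.8 mm, and the slope is the same as before loading. The fin, at about (208,190) in the top crop and (618,130) in the scene crop, puts the slot at 1.08 rad, which is crosswise. The gripper is clear, so I'll hand in.

```bash
python3 -c "
from cell import order
print(order.sign_off())"
```

```text
the job is handed in; nothing more can be done
None
```

The weight is on the hanger, resting flat on the first weight with its slot turned crosswise, and the job is handed in; no verdict was reported. I slid the brass weight onto the neck from the press's -x side and felt for the back of the bore. I then centred it, lowered it until the hanger carried it, turned it about 89° and let go at about 20.6 s; the arm was clear by 22.4 s.

| Last check | Result |
|---|---|
| Weight's top face | about 64.8 mm, so its centre is near 60 mm; slope within 0.02 |
| Distance from the press's centre line | about 10 mm |
| Slot direction | about 1.08 rad, against 1.106 rad for exactly crosswise |
| Force | wrist readings in contact differed from the free-hanging values by no more than about 4 N |
| Bystanders | boxes within a few pixels of the start |

- **Bystanders:** the network missed the vial in the last top picture but found it in place in the scene picture. The tweezers' box in the top picture moved by about 9 pixels (roughly 20 mm) but stayed put in the scene picture. The arm never went near them, so I take that as box noise.
- **Camera disagreement:** the two cameras differ by about 3 mm on where the weight's centre is.

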